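# Open the dry-air parts canister

## Robot

A 7-joint arm with a two-finger parallel gripper is mounted at the origin on the work surface. World frame = base frame: x ahead of the robot, y to its left, z up, the work surface at z = 0. Lengths are in m, angles in rad, forces in N, time in s.
With the tool pointing down it reaches from about 0.4 to 0.875 m from the base axis. Payload 19.3 kg.
Tool frame: the origin (TCP) lies on the centre line of the jaws, within the pads' length; the fingertips stand 25 mm ahead of it and the grasp point (between the pads) lies 6 mm ahead of it (tips_ahead is the distance from the TCP to the fingertips, in m); z points along the fingers, y is the direction in which the jaws open and shut (so a half turn about z gives the same grasp; the last joint's range is limited). The gripper opens to 85 mm and grips with 20 to 120 N. Pads are 22 mm wide; open, the fingers measure 114 mm over their backs; the gripper's body (76 mm by 85 mm) begins 54 mm behind the grasp point. The pads swing forward as they close: fully open they stand 13 mm farther back than shut.
Start: joints at [1.066, 0.521, -0.036, 1.599, 0.021, 1.021, -0.113], TCP at [0.263, -0.567, 0.256] pointing down, gripper open.
Joint ranges: [-2.91, 2.91], [-0.3, 2.13], [-1.5, 1.42], [0.17, 2.43], [-1.26, 4.41], [0.16, 1.93], [-2.52, 2.52]. Speed limits (rad/s): [1.89, 1.89, 2.39, 2.39, 3.01, 3.01, 3.01].

## Interface

Orientations are given as [roll, pitch, yaw] about the fixed x, y, z axes, in that order (R = Rz(yaw) Ry(pitch) Rx(roll)).
In Python, from workcell import observe, grab_frame, job_done, outline_of, tips_ahead gives the robot as it stands. The module is installed in compiled form; this text tells all that it offers.
- The arm moves only by the tool move_arm, never from a script. Its argument "motion" is a list of rows, each a list of 2 entries, a list of its own where there are three numbers: the shift along the world's x, y, z in mm, then the turn, a rotation vector about the world's x, y, z in rad. A call has 1 to 12 rows; each row is the pose to reach, as a shift and turn from the pose commanded when the call began; what a row does not reach only later rows make up. A row lasts 1/8 s, in which the tool goes at most 62.5 mm and 10.7 degrees, less where a joint would pass 70% of its speed; a pose out of reach is approached as far as the arm can. A call with a gripper value outside its range is refused whole. "jaw" is the finger opening in mm, from 0 to 85.4, set as the call begins (left out, the last holds). The fingers move at their own pace and stop on an object; "grip_force" is the grip in N (left out, the last holds). Time passes only in rows, so rows that repeat a pose let the fingers close. It gives the time, the measured TCP pose, the force and the opening at its end, in the units of the state.
- observe(): the state, without advancing time (a new reading comes with each control period).
- grab_frame(name): name is "side" or "top"; returns a dict with "frame" (480x640x3 uint8, red, green, blue), "fx", "fy", "cx", "cy" (pixels), "T" (4x4, takes a point from camera to world coordinates). Camera axes: x right, y down, z forward; pixel columns grow to the right and rows downward; lengths in m; the calibration is good to about 2 mm. A picture is of the moment at which its call begins. There is no depth.
- job_done(): hands the job in, once; it reports no verdict.
Trained networks look in the newest picture that a camera, given by its name, has taken for a name from the list of things; names that differ only in an ending like _2 or _b are one class to them, and where a whole thing is asked for, a point or a joint stands for the part that bears it (a point fixed in the world has none). Each returns a list of dicts, best first, with "score" (0 to 1); they miss things now and then, are a little off and sometimes report something else, mostly with a low value. They report only what shows in the picture. A call takes as long as a camera call.
- outline_of(label, camera): "pixels" (480x640 bool, what is visible of it) and "pixel" ([column, row] in pixels, amid what is visible of it).
The state is a dict: "clock": time; "qpos": joint angles; "qd": joint speeds; "joint_efforts": joint torques, N m; "position": TCP position; "tool_rot": TCP orientation; "force": force on the tool from outside, world axes, zero at the start; "moment": the same for the moment, N m; "grip_width": finger opening in m.
Only numpy, scipy, OpenCV 4.12 (cv2) and the standard library are available. Lean on these libraries where they do the work, as an engineer would, in place of code of your own. Each camera call takes 0.05 s, during which the arm holds its last target.

## Task

Open the taller of the two parts canisters for stock-taking: first shut off its dry air by turning its valve knob clockwise to the end stop, then unscrew its captive cap anticlockwise all the way out of the mouth, and swing it on its arm clockwise to the arm's end stop so that the mouth is uncovered. Do not loosen the cap while the air is still on, and leave the shorter canister, its valve and everything else on the bench as they are.

Things in the scene. Friction and masses are not known exactly. Their poses are not given: they have to be found in the camera images.
- tall: The tall canister station, fixed to the bench: a 190 x 295 x 12 mm grey plate carrying a round aluminium canister (104 mm across, mouth 150 mm above the bench) with a hinged screw cap, and its dry-air valve. Origin: on the canister's axis at bench height; z up. In this frame the valve's axis is at x -50, y -128 mm and the swing post (16 mm across, top 195 mm high) at x 70, y 85 mm.
- tall_valve_grip (a point): Grip point of the tall canister's valve: on the knob's vertical turning axis, 7 mm below the top of its bar (136 mm high). The knob is a black 60 mm disc with an upright bar 57 mm long, 14 mm thick and 30 mm tall above the disc, on a 50 mm square block; the bar runs along this point's x.
- tall_valve (a joint): Angle of that valve, rad: grows as it is turned clockwise seen from above; 0 fully open, 1.6 at the shut end stop. Friction about 0.08 N m.
- tall_cap_grip (a point): Middle of the top face of the grip bar on the tall canister's screw cap, on the cap's axis (198 mm high when fully screwed down). The cap is a black ribbed disc 86 mm across and 16 mm thick with an upright grey bar 72 mm long, 18 mm thick and 32 mm tall on top; the bar runs along this point's x.
- tall_cap (a joint): Turn of that cap relative to its swing arm, rad: 0 screwed fully down, grows as it is unscrewed (anticlockwise from above), 3.4 at its end stop. The cap and its grip rise 5 mm per rad, the arm stays at its height; the 13.5 mm plug under the cap leaves the mouth at about 2.7 rad, and only then can the arm swing. Friction about 0.18 N m.
- tall_arm (a joint): Swing of that cap's arm about its vertical post, rad: 0 over the mouth, grows clockwise seen from above, 1.6 at its end stop. The cap's axis lies 110 mm from the post's axis. At its end is a steel ring, 104 mm across and 8 mm high, level with the mouth, through which the cap rises as it is unscrewed. Light friction, stays where it is left.
- short: The short canister station, fixed to the bench: a 190 x 295 x 12 mm grey plate carrying a round aluminium canister (104 mm across, mouth 105 mm above the bench) with a hinged screw cap, and its dry-air valve. Origin: on the canister's axis at bench height; z up. In this frame the valve's axis is at x -50, y -128 mm and the swing post (16 mm across, top 150 mm high) at x 70, y 85 mm.
- short_valve_grip (a point): Grip point of the short canister's valve: on the knob's vertical turning axis, 7 mm below the top of its bar (91 mm high). The knob is a black 60 mm disc with an upright bar 57 mm long, 14 mm thick and 30 mm tall above the disc, on a 50 mm square block; the bar runs along this point's x.
- short_valve (a joint): Angle of that valve, rad: grows as it is turned clockwise seen from above; 0 fully open, 1.6 at the shut end stop. Friction about 0.08 N m.
- short_cap_grip (a point): Middle of the top face of the grip bar on the short canister's screw cap, on the cap's axis (153 mm high when fully screwed down). The cap is a black ribbed disc 86 mm across and 16 mm thick with an upright grey bar 72 mm long, 18 mm thick and 32 mm tall on top; the bar runs along this point's x.
- short_cap (a joint): Turn of that cap relative to its swing arm, rad: 0 screwed fully down, grows as it is unscrewed (anticlockwise from above), 3.4 at its end stop. The cap and its grip rise 5 mm per rad, the arm stays at its height; the 13.5 mm plug under the cap leaves the mouth at about 2.7 rad, and only then can the arm swing. Friction about 0.18 N m.
- short_arm (a joint): Swing of that cap's arm about its vertical post, rad: 0 over the mouth, grows clockwise seen from above, 1.6 at its end stop. The cap's axis lies 110 mm from the post's axis. At its end is a steel ring, 104 mm across and 8 mm high, level with the mouth, through which the cap rises as it is unscrewed. Light friction, stays where it is left.
- short_valve_end (a point): One end of the short canister's valve bar, 28.5 mm from its axis. Leave alone.
- short_cap_end (a point): One end of the short canister's cap bar, 36 mm from the cap's axis. Leave alone.
- ring_plate: loose steel bearing ring, 52 mm across, 16 mm high, on the tall canister's plate; origin at the centre of its underside. Leave alone.
- ring_plate2: loose steel bearing ring, 52 mm across, 16 mm high, on the short canister's plate; origin at the centre of its underside. Leave alone.
- ring_dark: loose dark ring, 68 mm across, 18 mm high, on the bench; origin at the centre of its underside. Leave alone.
- oil: white oil bottle, 60 mm across, 150 mm high; origin at the centre of its underside. Leave alone.
- spanner: open spanner, 190 mm long along its x, 8 mm high; origin at the middle of its underside. Leave alone.
- ledger: closed stock ledger with green covers, 220 x 160 x 24 mm; origin at the centre of its underside. Leave alone. Blue bins of rings (100 mm high) stand along the back edge and far left of the bench, a low scale far right.

How it is judged:
On the way, in this order (a step that is already met when the one before it is completed fails the run):
1. the tall canister's valve is turned clockwise to its shut end stop (value of joint tall_valve above 1.5 rad), for 0.2 s.
2. the tall canister's cap is unscrewed out of the mouth (value of joint tall_cap above 2.6 rad), for 0.2 s.
3. the cap is swung aside on its arm (value of joint tall_arm above 1.35 rad), for 0.2 s.
At the end, for the whole second after the job is handed in: The tall canister's valve is shut (above 1.5 of 1.6 rad), its cap is unscrewed (above 2.0 rad) and swung aside (arm above 1.35 of 1.6 rad) and at rest, with nothing touched by the robot (value of joint tall_valve above 1.5 rad and value of joint tall_cap above 2 rad and value of joint tall_arm between 1.35 and 1.8 rad and velocity of joint tall_arm between -0.05 and 0.05 rad/s).
It fails at once if the tall canister's cap is unscrewed beyond 1 rad while its air valve is not shut (below 1.45 rad) (value of joint tall_cap above 1 rad and value of joint tall_valve below 1.45 rad).
It fails at once if the short canister's valve bar end is moved by more than 10 mm or its cap bar end by more than 15 mm (distance of short_valve_end from where it was at the start of the episode above 0.01 m or distance of short_cap_end from where it was at the start of the episode above 0.015 m).
It fails at once if a loose thing on the bench is moved by more than 30 mm (distance of any of ring_plate, ring_plate2, ring_dark, oil, spanner, ledger from where it was at the start of the episode above 0.03 m).
It also fails if it takes over 67 s, if anything falls off the work surface, if the arm or the gripper's body presses on something with over 40 N, if the wrist force passes 120 N, or if a joint passes its speed limit or range.

## Working session

There is one attempt and no reset: what is moved stays moved. The work goes in short steps, Python scripts to look and compute and a tool call to move; the robot and the scene stay as the last step left them, time stands still between calls to the robot, and variables do not carry over. Pictures are saved under pics/ and viewed, and the job is handed in when it is done.

Besides the shell and the picture viewer there is one more tool, called by a JSON object that holds its "op" and its "data", one argument or row to a line. move_arm: Moves the arm, as the interface text tells. Its arguments: {"type":"object","properties":{"motion":{"type":"array"},"jaw":{"type":"number"},"grip_force":{"type":"number"}},"required":["motion"]}

```bash
mkdir -p pics
python3 - <<'E'
from workcell import *
import cv2,json
s=observe();print(s)
for n in("side","top"):
    f=grab_frame(n);cv2.imwrite(f"pics/{n}0.png",f["frame"][:,:,::-1]);print(n,f["fx"],f["fy"],f["cx"],f["cy"],f["T"])
    for l in("tall","tall_valve_grip","tall_cap_grip","short","short_valve_grip","short_cap_grip"):
        for r in outline_of(l,n)[:2]:print(l,r["score"],r["pixel"],r["pixels"].sum())
E
```

```text
{'clock': 0.0, 'qpos': array([ 1.06581735,  0.52202379, -0.03633   ,  1.60000906,  0.02117334,
        1.02111656, -0.11278644]), 'qd': array([-0.00043017, -0.0009448 , -0.00025935,  0.00105065,  0.00010952,
        0.00086912, -0.00023801]), 'joint_efforts': array([-1.65227789e-04, -9.27116847e+01,  1.97999910e+00, -3.69929731e+01,
        1.79258821e-02,  8.17714288e-03, -4.68872429e-05]), 'position': array([ 0.26309668, -0.56657408,  0.25571921]), 'tool_rot': array([-3.14042132e+00,  6.07898091e-05,  4.34770935e-01]), 'force': array([ 0.36915037, -0.38892464, -0.18735646]), 'moment': array([0.02595205, 0.00333842, 0.01235528]), 'grip_width': 0.08554661622460383}
side 507.3523359222303 507.3523359222303 322.74902846914983 241.34500957999703 [[ 0.99359829 -0.0505165   0.10104708  0.40585957]
 [-0.11268377 -0.50690556  0.85460466 -1.11452882]
 [ 0.00804969 -0.8605201  -0.50935289  0.77390212]
 [ 0.          0.          0.          1.        ]]
tall 0.93 [317.4, 233.0] 4680
tall 0.45 [360.1, 281.5] 912
tall_valve_grip 0.78 [306.7, 229.5] 389
short 0.91 [359.7, 327.1] 8278
short 0.71 [287.0, 285.9] 379
short_valve_grip 0.97 [335.6, 338.4] 566
short_cap_grip 0.88 [359.7, 282.1] 1015
top 624.2335794859774 624.2335794859774 315.49773291735954 238.87783046699573 [[-0.01635066 -0.98928981  0.14504592  0.28420472]
 [-0.99964343  0.01923694  0.01851882 -0.03540447]
 [-0.02111072 -0.14469141 -0.9892516   1.70855741]
 [ 0.          0.          0.          1.        ]]
tall 0.77 [252.8, 237.6] 7221
tall 0.41 [432.6, 235.0] 418
tall_valve_grip 0.77 [289.0, 248.2] 397
tall_cap_grip 0.98 [236.2, 227.7] 1006
tall_cap_grip 0.42 [431.7, 236.6] 395
short 0.61 [392.9, 218.1] 7049
short 0.52 [175.5, 302.0] 556
short_valve_grip 0.78 [432.0, 237.7] 429
short_cap_grip 0.79 [387.9, 205.3] 880
```

Run:
```python
import cv2
a=cv2.imread("pics/top0.png");cv2.imwrite("pics/topc.png",cv2.resize(a[140:340,160:460],(800,533),interpolation=cv2.INTER_CUBIC))
```

```text
(no output)
```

View pics/side0.png

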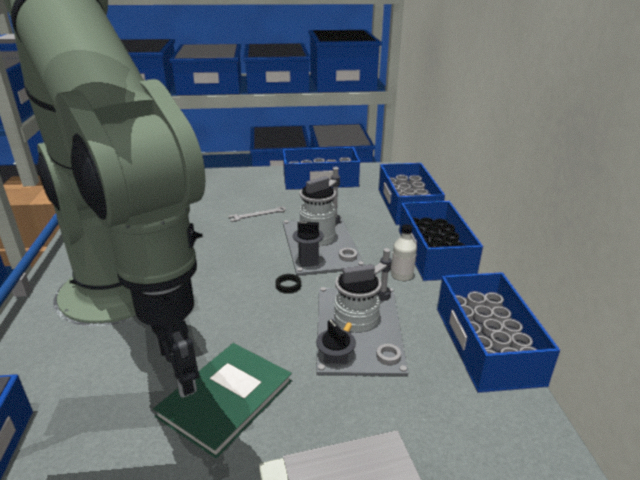

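View pics/top0.png

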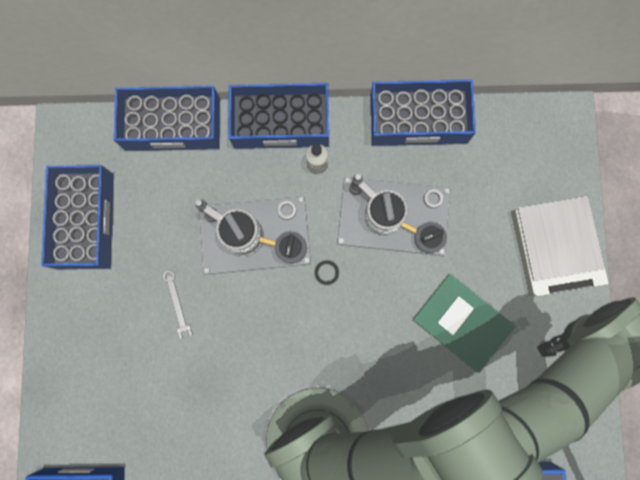

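View pics/topc.png

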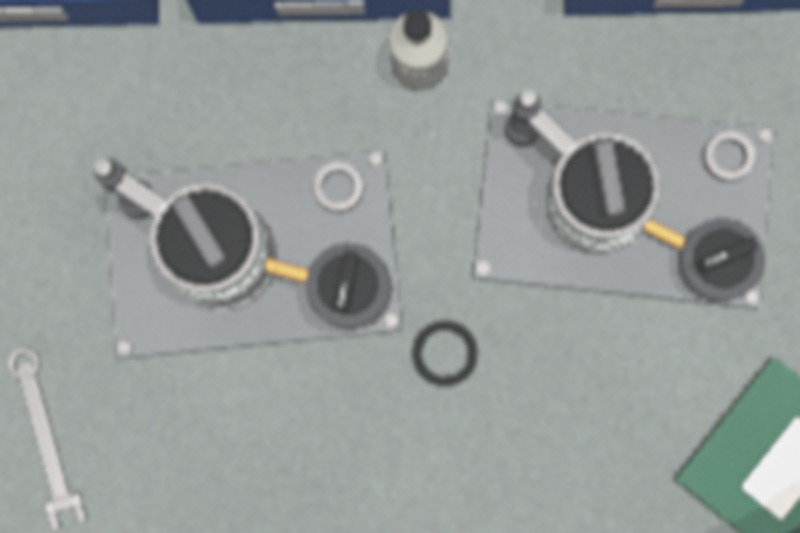

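Run:
```python
import cv2,numpy as np
a=cv2.imread("pics/top0.png")
c=a[190:280,190:315];c=cv2.resize(c,None,fx=6.4,fy=6.4,interpolation=cv2.INTER_CUBIC);c=np.clip(c.astype(float)*1.4,0,255).astype(np.uint8);cv2.imwrite("pics/tz.png",c)
a=cv2.imread("pics/side0.png")
c=a[160:280,270:370];c=cv2.resize(c,None,fx=5,fy=5,interpolation=cv2.INTER_CUBIC);c=np.clip(c.astype(float)*1.5,0,255).astype(np.uint8);cv2.imwrite("pics/sz.png",c)
```

```text
(no output)
```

View pics/tz.png

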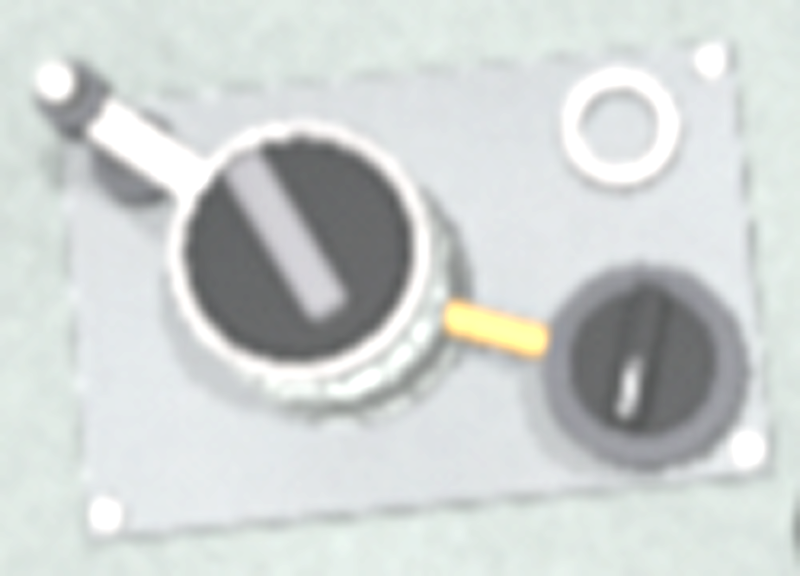

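View pics/sz.png

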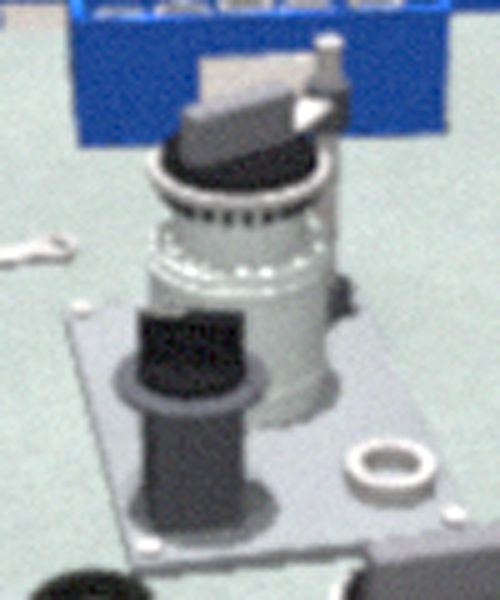

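```bash
cat > h.py <<'E'
import numpy as np
from workcell import *
def proj(f,P):
    P=np.asarray(P,float);T=np.linalg.inv(f["T"]);c=P@T[:3,:3].T+T[:3,3]
    return np.c_[f["fx"]*c[:,0]/c[:,2]+f["cx"],f["fy"]*c[:,1]/c[:,2]+f["cy"]]
def back(f,px,z):
    px=np.asarray(px,float).reshape(-1,2);d=np.c_[(px[:,0]-f["cx"])/f["fx"],(px[:,1]-f["cy"])/f["fy"],np.ones(len(px))]@f["T"][:3,:3].T
    o=f["T"][:3,3];return o+d*((np.asarray(z)-o[2])/d[:,2])[:,None]
E
python3 - <<'E'
from h import *
from scipy.optimize import least_squares
t=grab_frame("top");s=grab_frame("side")
Z=lambda a:np.array(a,float)/6.4+[190-.42,190-.42]
S=lambda a:np.array(a,float)/5+[270-.4,160-.4]
# top: post top, ring/cap disc, cap bar top, valve disc, plate corners
L=[([70,85,195],Z([53,80]),t),([0,0,158],Z([303,247]),t),([0,0,198],Z([285,235]),t),([-50,-128,113],Z([643,365]),t),
([70,85,195],S([330,40]),s),([-50,-128,143],S([192,313]),s),([0,0,198],S([240,118]),s)]
for sgn in ([45,-148],):pass
def X(p,l):
    c,q=np.cos(p[2]),np.sin(p[2]);l=np.array(l)/1000
    return [[p[0]+c*l[0]-q*l[1],p[1]+q*l[0]+c*l[1],l[2]]]
res=lambda p:np.concatenate([(proj(f,X(p,l))[0]-u) for l,u,f in L])
r=least_squares(res,[.55,.15,0],loss='soft_l1');print(r.x);print(r.fun.reshape(-1,2).round(2))
p=r.x
print("valve",X(p,[-50,-128,136]),"cap",X(p,[0,0,198]),"post",X(p,[70,85,195]))
# plate corner check
c=back(t,[Z([90,540]),Z([770,470]),Z([738,45])],[.012]*3)-[p[0],p[1],0]
R=np.array([[np.cos(p[2]),-np.sin(p[2])],[np.sin(p[2]),np.cos(p[2])]]);print((c[:,:2]@R*1000).round(1))
e=back(t,[Z([245,160]),Z([325,310])],[.198]*2);d=e[0]-e[1];print("capbar",np.degrees(np.arctan2(d[1],d[0])),np.linalg.norm(d),e.mean(0))
e=back(t,[Z([654,275]),Z([630,415])],[.143]*2);d=e[0]-e[1];print("valvebar",np.degrees(np.arctan2(d[1],d[0])),np.linalg.norm(d),e.mean(0))
# overlay candidates
import cv2
def bar(c,th,L,W,z):
    d=np.array([np.cos(th),np.sin(th)]);n=np.array([-d[1],d[0]])
    return [[*(np.array(c)+a*d*L/2+b*n*W/2),z] for a,b in((1,1),(1,-1),(-1,-1),(-1,1))]
v=X(p,[-50,-128,0])[0][:2];cc=p[:2]
for nm,f,(x0,y0,x1,y1),k in(("top",t,(190,190,315,280),6.4),("side",s,(270,160,370,280),5)):
    im=cv2.resize(f["frame"][y0:y1,x0:x1,::-1],None,fx=k,fy=k,interpolation=cv2.INTER_CUBIC);im=np.clip(im*1.4,0,255).astype(np.uint8)
    for q,col in((bar(v,np.radians(-12),.057,.014,.143),(0,0,255)),(bar(cc,np.radians(28),.072,.018,.198),(0,255,0))):
        u=((proj(f,q)-[x0,y0]+.5)*k).astype(int);cv2.polylines(im,[u],True,col,1)
    cv2.imwrite(f"pics/ov_{nm}.png",im)
print([ (k,tips_ahead(k)) for k in (0.085,.04,.014)] if callable(tips_ahead) else tips_ahead)
E
```

```text
[0.54229156 0.19164963 0.08124474]
[[ 0.57 -0.43]
 [-0.06  0.16]
 [ 0.39 -0.58]
 [ 0.17 -1.38]
 [-0.74 -0.19]
 [-0.86 -2.66]
 [-0.65 -3.67]]
valve [[np.float64(0.502844372880883), np.float64(0.06001407196076047), np.float64(0.136)]] cap [[np.float64(0.5422915564487168), np.float64(0.19164962836010732), np.float64(0.198)]] post [[np.float64(0.6051624508750234), np.float64(0.2820501296531655), np.float64(0.195)]]
[[ -90.9  120. ]
 [ -90.  -172.2]
 [  95.8 -176.2]]
capbar 27.681038833446905 0.0667109165133628 [0.54093983 0.19264648 0.198     ]
valvebar -10.25789347774816 0.0566980789142594 [0.50327778 0.05898732 0.143     ]
0.025
```

View pics/ov_top.png

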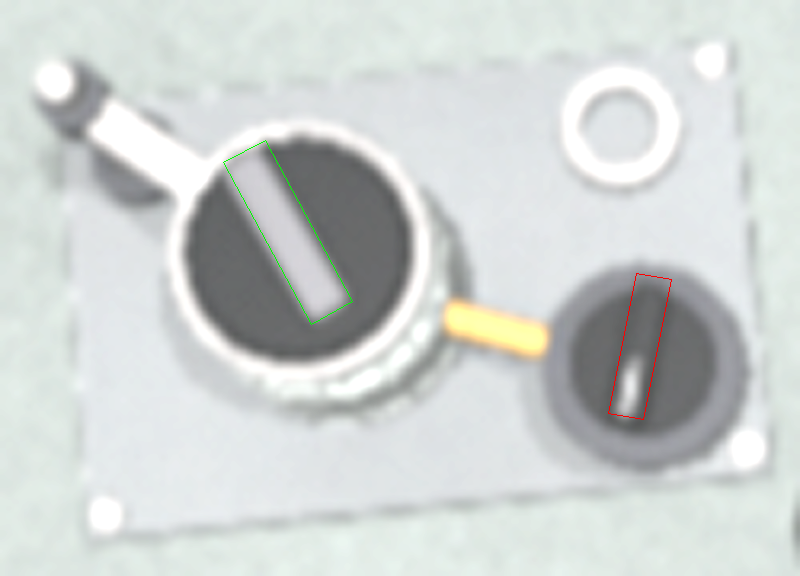

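View pics/ov_side.png

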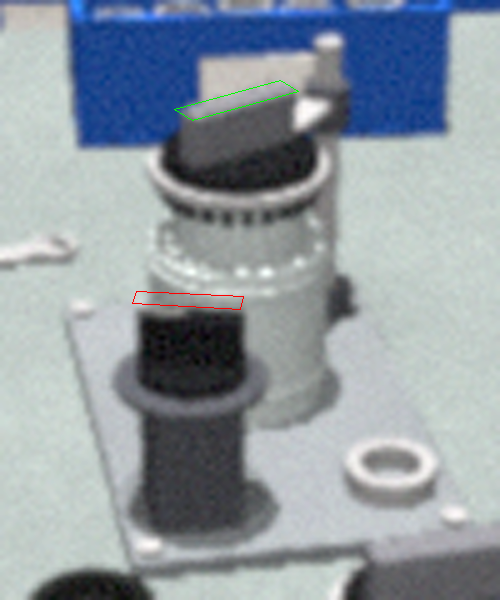

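{"op": "move_arm", "data": {
  "motion": [
    [[35, 40, 20], [0, 0, 0.15]],
    [[75, 85, 40], [0, 0, 0.32]],
    [[115, 135, 40], [0, 0, 0.5]],
    [[150, 190, 40], [0, 0, 0.68]],
    [[180, 245, 40], [0, 0, 0.86]],
    [[205, 300, 40], [0, 0, 1.04]],
    [[220, 355, 40], [0, 0, 1.22]],
    [[230, 410, 40], [0, 0, 1.4]],
    [[235, 465, 40], [0, 0, 1.58]],
    [[239, 520, 40], [0, 0, 1.76]],
    [[239, 575, 40], [0, 0, 1.94]],
    [[239, 625, 40], [0, 0, 2.12]]
  ],
  "jaw": 40,
  "grip_force": 40
}}

```text
clock: 2.3
position: [0.5021, 0.06, 0.2966]
tool_rot: [3.141, 0.001, 2.561]
force: [1.9, -1.0, -0.4]
grip_width: 0.0399
```

{"op": "move_arm", "data": {
  "motion": [
    [[0, 0, 0], [0, 0, 0.18]],
    [[0, 0, -20], [0, 0, 0.36]],
    [[0, 0, -60], [0, 0, 0.38]],
    [[0, 0, -60], [0, 0, 0.38]],
    [[0, 0, -60], [0, 0, 0.38]]
  ]
}}

```text
clock: 2.92
position: [0.5027, 0.0584, 0.2375]
tool_rot: [3.141, 0.001, 2.934]
force: [-0.4, -0.3, -0.1]
grip_width: 0.0402
```

Run:
```python
from h import *
import cv2
s=observe();print(s["qpos"].round(3),s["position"].round(4),s["tool_rot"].round(3),s["clock"])
o=[]
for nm,(x0,y0,x1,y1) in(("top",(190,170,330,290)),("side",(250,140,390,260))):
    f=grab_frame(nm);o.append(cv2.resize(f["frame"][y0:y1,x0:x1,::-1],(400,343),interpolation=cv2.INTER_CUBIC))
cv2.imwrite("pics/a1.png",np.clip(np.hstack(o)*1.4,0,255))
```

```text
[ 0.353  0.446 -0.77   1.901  0.38   0.944  0.768] [0.5027 0.0584 0.2375] [3.141e+00 1.000e-03 2.934e+00] 2.925[ WARN:0@3.820] global loadsave.cpp:1063 imwrite_ Unsupported depth image for selected encoder is fallbacked to CV_8U.
```

View pics/a1.png

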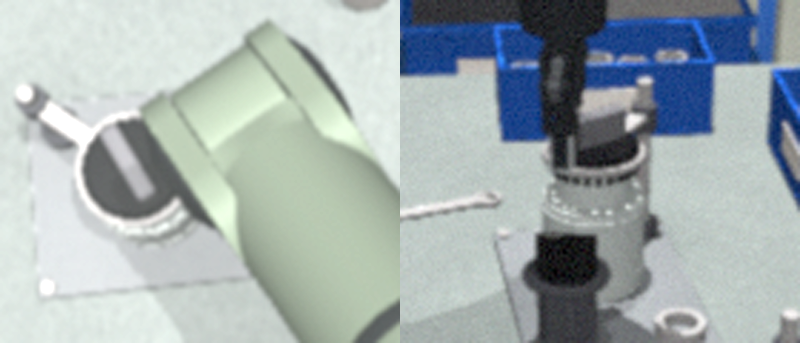

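{"op": "move_arm", "data": {
  "motion": [
    [[0, 0, -30], [0, 0, 0.0]],
    [[0, 0, -60], [0, 0, 0.0]],
    [[0, 0, -80], [0, 0, 0.0]],
    [[0, 0, -94], [0, 0, 0.0]],
    [[0, 0, -94], [0, 0, 0.0]]
  ]
}}

```text
clock: 3.65
position: [0.5023, 0.0582, 0.1423]
tool_rot: [-3.141, -0.0, 2.935]
force: [0.5, -0.6, -0.2]
grip_width: 0.0402
```

{"op": "move_arm", "data": {
  "motion": [
    [[0, 0, 0], [0, 0, 0]],
    [[0, 0, 0], [0, 0, 0]],
    [[0, 0, 0], [0, 0, 0]],
    [[0, 0, 0], [0, 0, 0]],
    [[0, 0, 0], [0, 0, 0]]
  ],
  "jaw": 0,
  "grip_force": 40
}}

```text
clock: 4.28
position: [0.5033, 0.0609, 0.1437]
tool_rot: [3.137, 0.003, 2.937]
force: [1.1, 15.7, 2.0]
grip_width: 0.0132
```

{"op": "move_arm", "data": {
  "motion": [
    [[0, 3, 0], [0, 0, 0]],
    [[0, 3, 0], [0, 0, -0.15]],
    [[0, 3, 0], [0, 0, -0.3]],
    [[0, 3, 0], [0, 0, -0.45]],
    [[0, 3, 0], [0, 0, -0.6]],
    [[0, 3, 0], [0, 0, -0.75]],
    [[0, 3, 0], [0, 0, -0.9]],
    [[0, 3, 0], [0, 0, -1.05]],
    [[0, 3, 0], [0, 0, -1.2]],
    [[0, 3, 0], [0, 0, -1.32]],
    [[0, 3, 0], [0, 0, -1.44]],
    [[0, 3, 0], [0, 0, -1.5]]
  ]
}}

```text
clock: 5.78
position: [0.5037, 0.0625, 0.1437]
tool_rot: [3.138, -0.002, 1.436]
force: [2.6, 4.8, 6.7]
grip_width: 0.0129
```

```bash
python3 -c "
from h import *
s=observe();print(s['qpos'].round(3),s['moment'],s['force'],s['tool_rot'])"
```

```text
[-0.016  0.51  -0.296  1.996  0.234  0.663 -0.595] [ 0.8588414  -0.65281538  3.119085  ] [2.61346906 4.81575381 6.65038787] [ 3.13765435e+00 -1.77595199e-03  1.43610968e+00]
```

{"op": "move_arm", "data": {
  "motion": [
    [[0, 0, 0], [0, 0, -0.03]],
    [[0, 0, 0], [0, 0, -0.06]],
    [[0, 0, 0], [0, 0, -0.06]],
    [[0, 0, 0], [0, 0, -0.06]]
  ]
}}

```text
clock: 6.28
position: [0.5037, 0.0626, 0.1438]
tool_rot: [3.138, -0.002, 1.381]
force: [3.8, 3.4, 7.7]
grip_width: 0.013
```

Run:
```python
from h import *
import cv2
s=observe();print(s["moment"].round(2),s["force"].round(1),s["tool_rot"].round(3),s["grip_width"])
o=[]
for nm,(x0,y0,x1,y1) in(("top",(190,170,330,290)),("side",(250,140,390,260))):
    f=grab_frame(nm);o.append(cv2.resize(f["frame"][y0:y1,x0:x1,::-1],(400,343),interpolation=cv2.INTER_CUBIC))
cv2.imwrite("pics/a2.png",np.clip(np.hstack(o)*1.4,0,255).astype(np.uint8))
```

```text
[ 0.8  -0.62  4.14] [3.8 3.4 7.7] [ 3.138e+00 -2.000e-03  1.381e+00] 0.013045942300016626
```

View pics/a2.png

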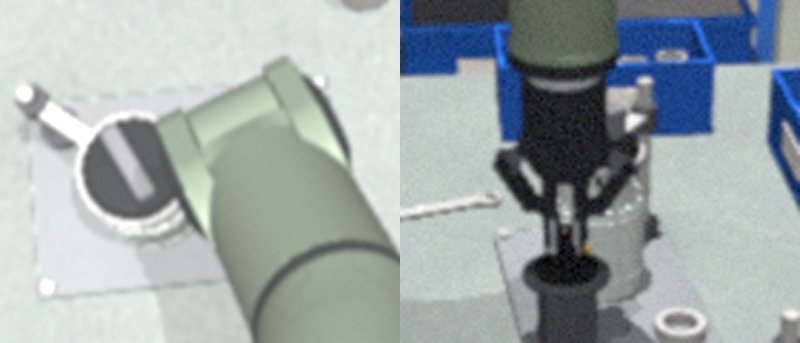

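{"op": "move_arm", "data": {
  "motion": [
    [[0, 0, 0], [0, 0, 0]],
    [[0, 0, 0], [0, 0, 0]],
    [[0, 0, 0], [0, 0, 0]]
  ],
  "jaw": 40
}}

```text
clock: 6.75
position: [0.5022, 0.0611, 0.1425]
tool_rot: [3.142, -0.0, 1.375]
force: [0.2, 0.7, -0.1]
grip_width: 0.0403
```

Run:
```python
from h import *
import cv2
s=observe();print(s["moment"].round(2),s["force"].round(1),s["position"],s["tool_rot"].round(3),s["grip_width"])
```

```text
[-0.04  0.04 -0.08] [ 0.2  0.7 -0.1] [0.50221193 0.06114885 0.1424643 ] [ 3.142 -0.     1.375] 0.040349917801288444
```

{"op": "move_arm", "data": {
  "motion": [
    [[0, 0, 40], [0, 0, 0]],
    [[0, 0, 90], [0, 0, 0]],
    [[0, 0, 140], [0, 0, 0]],
    [[20, 50, 160], [0, 0, -0.15]],
    [[40, 90, 160], [0, 0, -0.3]],
    [[40, 130, 160], [0, 0, -0.45]],
    [[40, 130, 160], [0, 0, -0.6]],
    [[40, 130, 160], [0, 0, -0.75]],
    [[40, 130, 160], [0, 0, -0.9]]
  ]
}}

```text
clock: 7.88
position: [0.5421, 0.1912, 0.3022]
tool_rot: [-3.141, 0.0, 0.47]
force: [0.8, -0.8, 0.0]
grip_width: 0.0399
```

Run:
```python
from h import *
import cv2
s=observe();print(s["moment"].round(2),s["force"].round(1),s["position"],s["tool_rot"].round(3),s["qpos"].round(2))
o=[]
for nm,(x0,y0,x1,y1) in(("top",(190,170,330,290)),("side",(250,140,390,260))):
    f=grab_frame(nm);o.append(cv2.resize(f["frame"][y0:y1,x0:x1,::-1],(400,343),interpolation=cv2.INTER_CUBIC))
cv2.imwrite("pics/a3.png",np.clip(np.hstack(o)*1.4,0,255).astype(np.uint8))
```

```text
[ 0.   -0.01 -0.05] [ 0.8 -0.8  0. ] [0.54206312 0.19123571 0.30221916] [-3.141  0.     0.47 ] [-0.31  0.4  -0.17  1.68  0.08  1.07 -1.61]
```

View pics/a3.png

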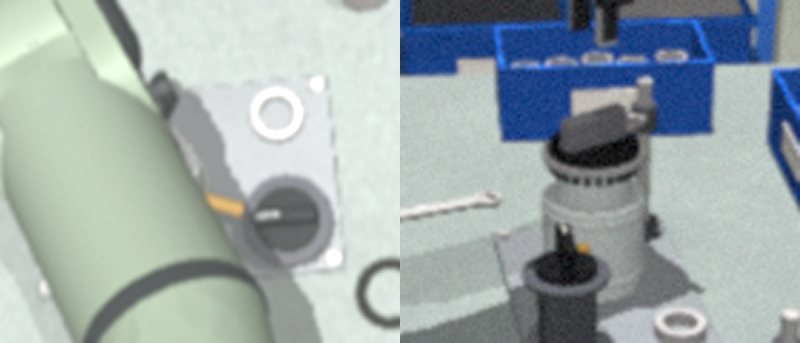

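Run:
```python
from h import *
import cv2
f=grab_frame("top");k=14
x0,y0,x1,y1=265,225,315,265
im=cv2.resize(f["frame"][y0:y1,x0:x1,::-1],None,fx=k,fy=k,interpolation=cv2.INTER_CUBIC).astype(float)
im=np.clip(im*2.0,0,255).astype(np.uint8)
c=np.array([.5025,.0605])
for th,col in((90,(0,0,255)),(77,(0,255,0))):
    d=np.array([np.cos(np.radians(th)),np.sin(np.radians(th))])
    u=((proj(f,[[*(c+.0285*d),.143],[*(c-.0285*d),.143]])-[x0,y0]+.5)*k).astype(int);cv2.line(im,tuple(map(int,u[0])),tuple(map(int,u[1])),col,1)
cv2.imwrite("pics/vz.png",im)
```

```text
(no output)
```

View pics/vz.png

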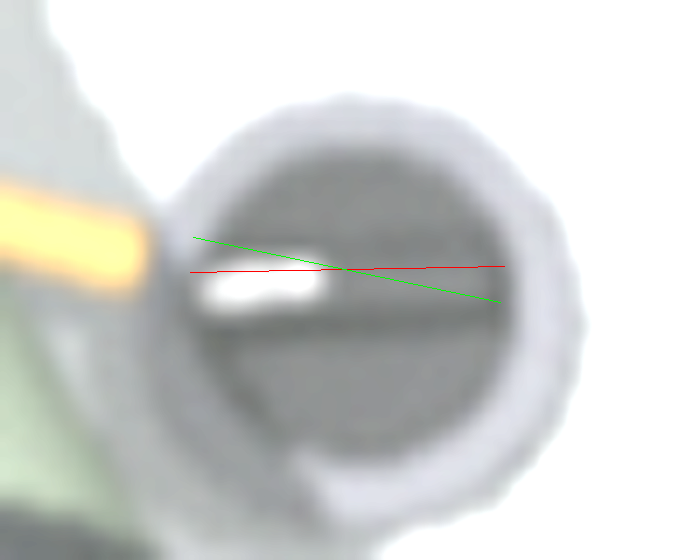

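{"op": "move_arm", "data": {
  "motion": [
    [[0, 1, -40], [0, 0, 0.01]],
    [[0, 1, -70], [0, 0, 0.01]],
    [[0, 1, -88], [0, 0, 0.01]],
    [[0, 1, -99], [0, 0, 0.01]],
    [[0, 1, -99], [0, 0, 0.01]]
  ],
  "jaw": 45
}}

```text
clock: 8.65
position: [0.5421, 0.1921, 0.203]
tool_rot: [-3.141, 0.001, 0.486]
force: [0.6, -0.2, 0.1]
grip_width: 0.0451
```

{"op": "move_arm", "data": {
  "motion": [
    [[0, 0, 0], [0, 0, 0]],
    [[0, 0, 0], [0, 0, 0]],
    [[0, 0, 0], [0, 0, 0]],
    [[0, 0, 0], [0, 0, 0]],
    [[0, 0, 0], [0, 0, 0]]
  ],
  "jaw": 0,
  "grip_force": 60
}}

```text
clock: 9.28
position: [0.5425, 0.1926, 0.2041]
tool_rot: [-3.141, -0.001, 0.485]
force: [-1.4, 0.9, 7.0]
grip_width: 0.0167
```

Run:
```python
from h import *
import cv2
s=observe();print(s["moment"].round(2),s["force"].round(1),s["position"].round(4),s["tool_rot"].round(3),s["qpos"].round(2))
f=grab_frame("side");x0,y0,x1,y1=250,140,390,260
cv2.imwrite("pics/a4.png",cv2.resize(f["frame"][y0:y1,x0:x1,::-1],(600,514),interpolation=cv2.INTER_CUBIC))
```

```text
[0.22 0.37 0.05] [-1.4  0.9  7. ] [0.5425 0.1926 0.2041] [-3.141e+00 -1.000e-03  4.850e-01] [-0.32  0.51 -0.17  1.78  0.11  0.86 -1.63]
```

View pics/a4.png

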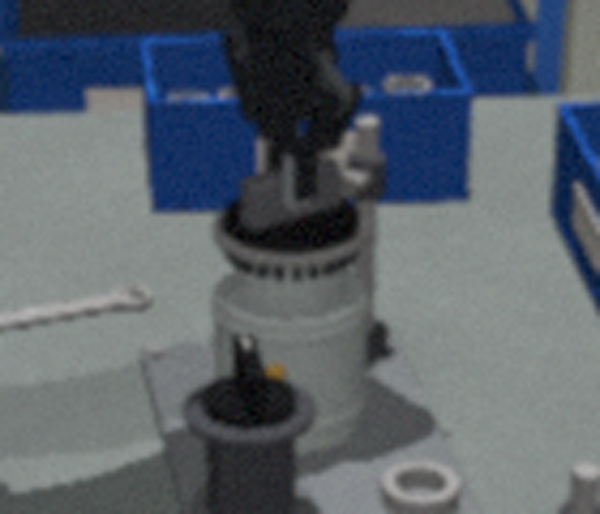

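{"op": "move_arm", "data": {
  "motion": [
    [[0, 0, 1], [0, 0, 0.1]],
    [[0, 0, 2], [0, 0, 0.25]],
    [[0, 0, 3], [0, 0, 0.4]],
    [[0, 0, 3.5], [0, 0, 0.55]],
    [[0, 0, 4.5], [0, 0, 0.7]],
    [[0, 0, 5], [0, 0, 0.85]],
    [[0, 0, 6], [0, 0, 1.0]],
    [[0, 0, 7], [0, 0, 1.15]],
    [[0, 0, 7.5], [0, 0, 1.3]],
    [[0, 0, 8.5], [0, 0, 1.45]],
    [[0, 0, 9], [0, 0, 1.6]],
    [[0, 0, 9.5], [0, 0, 1.7]]
  ]
}}

```text
clock: 10.82
position: [0.543, 0.1928, 0.213]
tool_rot: [3.139, -0.0, 2.189]
force: [6.9, 6.7, -8.8]
grip_width: 0.0171
```

Run:
```python
from h import *
s=observe();print(s["moment"].round(2),s["force"].round(1),s["position"].round(4),s["tool_rot"].round(3),s["qpos"].round(2),s["grip_width"])
```

```text
[ 1.49 -1.49 -0.16] [ 6.9  6.7 -8.8] [0.543  0.1928 0.213 ] [ 3.139 -0.     2.189] [-0.02  0.55 -0.59  1.75  0.37  0.95 -0.15] 0.017122123036883
```

{"op": "move_arm", "data": {
  "motion": [
    [[0, 0, -0.5], [0, 0, 0.1]],
    [[0, 0, 0.2], [0, 0, 0.25]],
    [[0, 0, 1], [0, 0, 0.4]],
    [[0, 0, 1.7], [0, 0, 0.55]],
    [[0, 0, 2.5], [0, 0, 0.7]],
    [[0, 0, 3.2], [0, 0, 0.85]],
    [[0, 0, 4], [0, 0, 1.0]],
    [[0, 0, 4.2], [0, 0, 1.05]],
    [[0, 0, 4.5], [0, 0, 1.1]],
    [[0, 0, 4.5], [0, 0, 1.1]]
  ]
}}

```text
clock: 12.08
position: [0.5434, 0.1932, 0.2182]
tool_rot: [3.139, 0.003, -2.998]
force: [6.0, 7.2, -0.1]
grip_width: 0.0163
```

Run:
```python
from h import *
s=observe();print(s["moment"].round(2),s["force"].round(1),s["position"].round(4),s["tool_rot"].round(3),s["qpos"].round(2),s["grip_width"])
```

```text
[ 1.62 -1.31 -0.07] [ 6.   7.2 -0.1] [0.5434 0.1932 0.2182] [ 3.139e+00  3.000e-03 -2.998e+00] [ 0.14  0.62 -0.86  1.74  0.54  1.03  0.81] 0.016274863216619962
```

{"op": "move_arm", "data": {
  "motion": [
    [[0, 0, 0.5], [0, 0, 0.1]],
    [[0, 0, 1], [0, 0, 0.2]],
    [[0, 0, 1.5], [0, 0, 0.3]],
    [[0, 0, 2], [0, 0, 0.4]],
    [[0, 0, 2.5], [0, 0, 0.48]],
    [[0, 0, 2.5], [0, 0, 0.48]],
    [[0, 0, 2.5], [0, 0, 0.48]]
  ]
}}

```text
clock: 12.95
position: [0.5429, 0.1926, 0.2199]
tool_rot: [3.14, 0.002, -2.522]
force: [4.6, 8.4, -7.5]
grip_width: 0.0168
```

Run:
```python
from h import *
import cv2
s=observe();print(s["moment"].round(2),s["force"].round(1),s["position"].round(4),s["tool_rot"].round(3),s["qpos"].round(2),s["grip_width"])
f=grab_frame("side");x0,y0,x1,y1=250,140,390,260
cv2.imwrite("pics/a5.png",cv2.resize(f["frame"][y0:y1,x0:x1,::-1],(600,514),interpolation=cv2.INTER_CUBIC))
p=np.array([.6052,.2821]);a=s["position"][:2]-p;print(np.linalg.norm(a))
for k in range(1,13):
    t=-.13*k;R=np.array([[np.cos(t),-np.sin(t)],[np.sin(t),np.cos(t)]]);print(k,round(t,2),((R@a-a)*1000).round(0))
```

```text
[ 1.84 -0.65 -3.54] [ 4.6  8.4 -7.5] [0.5429 0.1926 0.2199] [ 3.140e+00  2.000e-03 -2.522e+00] [ 0.21  0.66 -0.97  1.74  0.61  1.08  1.22] 0.01676259068639198
0.1090315812143802
1 -0.13 [-11.   9.]
2 -0.26 [-21.  19.]
3 -0.39 [-29.  30.]
4 -0.52 [-36.  43.]
5 -0.65 [-41.  56.]
6 -0.78 [-45.  70.]
7 -0.91 [-47.  84.]
8 -1.04 [-46.  98.]
9 -1.17 [-44. 112.]
10 -1.3 [-41. 126.]
11 -1.43 [-35. 139.]
12 -1.56 [-28. 151.]
```

View pics/a5.png

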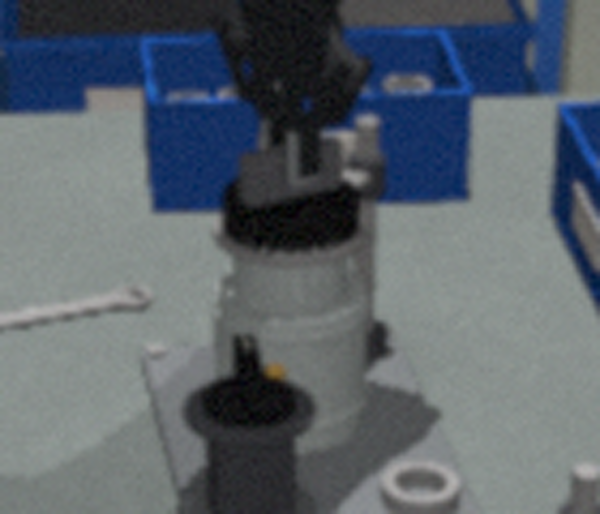

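{"op": "move_arm", "data": {
  "motion": [
    [[0, 0, -1], [0, 0, -0.12]],
    [[-6, 4, -1], [0, 0, -0.19]],
    [[-16, 14, -1], [0, 0, -0.32]],
    [[-25, 25, -1], [0, 0, -0.45]],
    [[-33, 36, -1], [0, 0, -0.58]],
    [[-39, 49, -1], [0, 0, -0.71]],
    [[-43, 63, -1], [0, 0, -0.84]],
    [[-46, 77, -1], [0, 0, -0.97]],
    [[-47, 91, -1], [0, 0, -1.1]],
    [[-45, 105, -1], [0, 0, -1.23]],
    [[-42, 119, -1], [0, 0, -1.36]],
    [[-38, 132, -1], [0, 0, -1.49]]
  ]
}}

```text
clock: 14.5
position: [0.5035, 0.3233, 0.2191]
tool_rot: [-3.138, 0.001, 2.269]
force: [-8.6, -9.3, 9.6]
grip_width: 0.0168
```

Run:
```python
from h import *
s=observe();print(s["moment"].round(2),s["force"].round(1),s["position"].round(4),s["tool_rot"].round(3),s["qpos"].round(2),s["grip_width"])
p=np.array([.6052,.2821]);a=np.array([.5423,.1920])-p;b=s["position"][:2]-p
A=lambda v:np.arctan2(v[1],v[0]);print((A(a)-A(b))%(2*np.pi),np.linalg.norm(b))
for t in(-1.4,-1.5,-1.6,-1.65):
    R=np.array([[np.cos(t),-np.sin(t)],[np.sin(t),np.cos(t)]]);print(t,((R@a+p-s["position"][:2])*1000).round(1))
```

```text
[-1.92  1.92 -1.15] [-8.6 -9.3  9.6] [0.5035 0.3233 0.2191] [-3.138e+00  1.000e-03  2.269e+00] [-0.25  0.58 -0.61  1.69  0.39  1.   -0.3 ] 0.016762213067389415
1.3463185069065737 0.10972644611368441
-1.4 [2.2 5.5]
-1.5 [ 7.4 15.2]
-1.6 [13.5 24.3]
-1.65 [16.9 28.6]
```

{"op": "move_arm", "data": {
  "motion": [
    [[4, 10, 0], [0, 0, -0.1]],
    [[8, 17, 0], [0, 0, -0.17]],
    [[13, 24, 0], [0, 0, -0.24]],
    [[14, 25, 0], [0, 0, -0.26]],
    [[14, 25, 0], [0, 0, -0.26]],
    [[14, 25, 0], [0, 0, -0.26]]
  ]
}}

```text
clock: 15.25
position: [0.5173, 0.3485, 0.2191]
tool_rot: [-3.139, 0.001, 2.014]
force: [-10.7, -5.7, 10.2]
grip_width: 0.0168
```

Run:
```python
from h import *
s=observe();print(s["moment"].round(2),s["force"].round(1),s["position"].round(4),s["tool_rot"].round(3))
p=np.array([.6052,.2821]);a=np.array([.5423,.1920])-p;b=s["position"][:2]-p
A=lambda v:np.arctan2(v[1],v[0]);print((A(a)-A(b))%(2*np.pi),np.linalg.norm(b))
```

```text
[-1.23  2.42 -1.32] [-10.7  -5.7  10.2] [0.5173 0.3485 0.2191] [-3.139e+00  1.000e-03  2.014e+00]
1.6078986032572917 0.11018702396581034
```

Arm at about 1.6 rad. Release, lift, and look.

{"op": "move_arm", "data": {
  "motion": [
    [[0, 0, 0], [0, 0, 0]],
    [[0, 0, 0], [0, 0, 0]],
    [[0, 0, 0], [0, 0, 0]],
    [[0, 0, 0], [0, 0, 0]],
    [[0, 0, 20], [0, 0, 0]],
    [[0, 0, 50], [0, 0, 0]],
    [[0, 0, 90], [0, 0, 0]],
    [[-30, -40, 110], [0, 0, 0]],
    [[-50, -90, 110], [0, 0, 0]],
    [[-50, -145, 110], [0, 0, 0]],
    [[-50, -200, 110], [0, 0, 0]],
    [[-50, -255, 110], [0, 0, 0]]
  ],
  "jaw": 45
}}

```text
clock: 16.75
position: [0.4681, 0.0926, 0.3303]
tool_rot: [3.14, 0.001, 2.015]
force: [0.3, 0.3, 0.1]
grip_width: 0.0451
```

Run:
```python
from h import *
import cv2
s=observe();print(s["position"].round(3),s["force"].round(1),s["clock"])
o=[]
for nm,(x0,y0,x1,y1) in(("top",(170,150,330,290)),("side",(250,130,410,270))):
    f=grab_frame(nm);o.append(cv2.resize(f["frame"][y0:y1,x0:x1,::-1],(400,350),interpolation=cv2.INTER_CUBIC))
cv2.imwrite("pics/a6.png",np.clip(np.hstack(o)*1.4,0,255).astype(np.uint8))
f=grab_frame("top");cv2.imwrite("pics/a7.png",f["frame"][:,:,::-1])
```

```text
[0.468 0.093 0.33 ] [0.3 0.3 0.1] 16.75
```

View pics/a6.png

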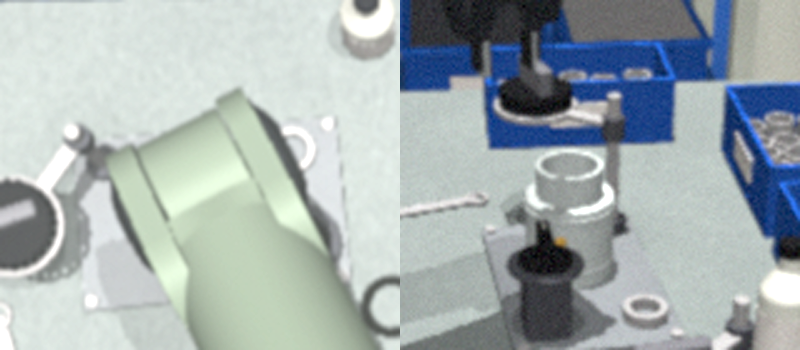

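View pics/a7.png

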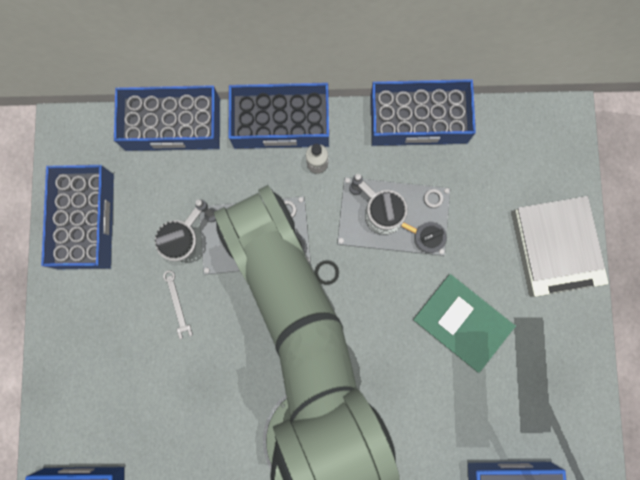

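{"op": "move_arm", "data": {
  "motion": [
    [[0, -55, 0], [0, 0, 0]],
    [[0, -110, 0], [0, 0, 0]],
    [[0, -165, 0], [0, 0, 0]],
    [[0, -220, 0], [0, 0, 0]],
    [[0, -275, 0], [0, 0, 0]],
    [[0, -330, 0], [0, 0, 0]],
    [[0, -330, 0], [0, 0, 0]],
    [[0, -330, 0], [0, 0, 0]]
  ]
}}

```text
clock: 17.9
position: [0.4689, -0.2346, 0.3294]
tool_rot: [3.141, -0.0, 2.016]
force: [0.9, 0.7, -0.9]
grip_width: 0.0449
```

Run:
```python
from h import *
import cv2
f=grab_frame("top");s=observe();print(s["position"].round(3),s["clock"])
for l in("tall_cap_grip",):
    for r in outline_of(l,"top")[:2]:
        q=back(f,[r["pixel"]],[.19])[0];print(l,r["score"],r["pixel"],q)
        p=np.array([.6052,.2821]);a=np.array([.5423,.1920])-p;b=q[:2]-p
        A=lambda v:np.arctan2(v[1],v[0]);print((A(a)-A(b))%(2*np.pi),np.linalg.norm(b))
im=f["frame"][180:280,140:320,::-1];im=cv2.resize(im,(792,440),interpolation=cv2.INTER_CUBIC)
cv2.imwrite("pics/a8.png",np.clip(im*1.5,0,255).astype(np.uint8))
```

```text
[ 0.469 -0.234  0.329] 17.95
tall_cap_grip 0.89 [173.4, 241.2] [0.50788751 0.34407864 0.19      ]
1.5284509593532398 0.115373622324893
tall_cap_grip 0.55 [287.8, 202.5] [0.59945658 0.06029581 0.19      ]
5.699615086233423 0.22187853418311052
```

View pics/a8.png

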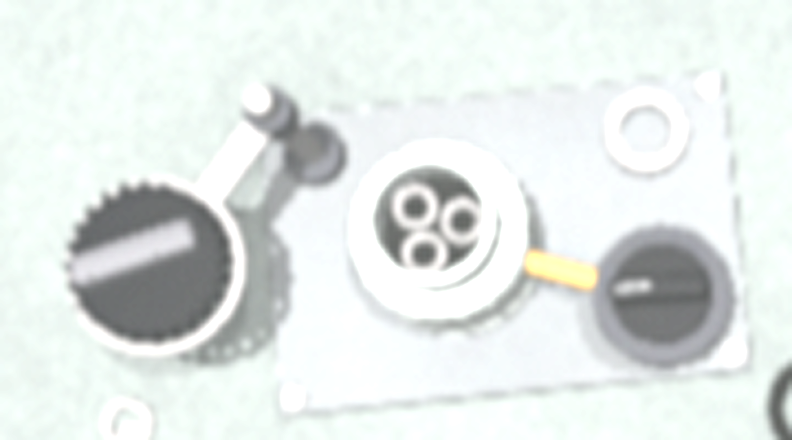

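```bash
python3 -c "
from workcell import *
print(job_done())"
```

```text
the job is handed in; nothing more can be done
None
```

The tall canister is open and the job is handed in, about 18 s into the 67 s allowed; no verdict was reported. I shut the valve clockwise to its stop, unscrewed the cap anticlockwise to its stop in one grip, swung the cap clockwise on its arm, then let go and moved clear.

**Last checks:**
- **Mouth:** the final picture shows it uncovered, with rings visible inside.
- **Cap:** the cap hangs out of the mouth on its arm. A torque of about 3.5 N m built up at the end of the unscrewing, which I took as the end stop.
- **Valve:** the tool turned 1.56 rad, but the picture shows the bar itself moved only about 1.35 rad. Torque built up to about 4 N m from roughly there. Its final direction, about 88° in the station's frame, fits the shut stop if the valve started about 0.26 rad from fully open. I read that as shut but have no direct reading of the joint.
- **Arm:** about 1.61 rad from the tool position before I let go, and 1.53 rad from the network's cap outline afterwards. Both are above the 1.35 rad needed. I felt no clear end stop.
- **Everything else:** the short canister and the loose things look unmoved in the picture taken after I let go of the cap. I did not measure them.

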